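# Refit the sprung paper-guide roller in its stand

## Task

Refit the grey sprung guide roller, now lying on its V rest, in the roller stand: put its long sprung pin into the groove of the tall cheek, press the roller endways against its spring until the short pin passes the short cheek, lower it onto the saddle and ease it back so that the short pin springs into the window. Leave it level and fully seated between the cheeks, let go; never force it (30 N on the stand is too much) and leave the tumbler and the bottles around it where they are.

Things in the scene. Friction and masses are not known exactly. Their poses are not given: they have to be found in the camera images.
- roller: Grey plastic guide roller, 28 mm diameter, 84 mm long, 0.1 to 0.2 kg, lying level on the V rest, axis 42 mm above the table. Origin on the axis at mid-length; y runs along it to the sprung end, where a steel pin of 10 mm diameter sticks out 22 mm (rounded tip at y = +64 mm when free) and slides in against a spring. Grip across the middle (50 mm free between the Vs); lift straight up.
- short_pin (a point): Tip of the roller's short fixed pin: 10 mm diameter, 8 mm long, last 3 mm tapered; the tip is on the axis at y = -50 mm of the roller.
- sprung_tip (a point): Tip of the roller's sprung pin, on the roller's axis: 64 mm from the roller's origin when free, 51 mm at the hard stop (pushed in 13 mm). Spring: 3 N to start, then 1.2 N per mm (13.8 N at 9 mm, 18.6 N at 13 mm). The short pin passes the short cheek only while this pin is in by 9 mm or more; seated, it is in by about 3 mm. It is slippery (friction 0.12).
- stand: Fixed roller stand: grey base 64 x 190 x 8 mm, origin under its centre, y along it, z up. On it an aluminium yoke with two upright cheeks, 44 mm wide, centred on x = 0. The yoke is clamped fast up to 9 mm either way along y from the base's middle; where is NOT reported: find it by touch or sight. Seated, the roller's y points as the stand's and its origin is at y = -8.5 mm from the yoke's middle.
- stand_tall_end (a point): Middle of the base's upper edge at its +y end (y = +95 mm), by the tall cheek, top 106 mm over the table. Facing -y it has an open-topped upright groove 15 mm wide between round ribs 6 mm proud; the groove's flat back is at y = +52.5 mm from the yoke's middle. At its foot a saddle, 6 mm out from the back, top 49 mm over the table, carries the sprung pin (its axis then at 54 mm).
- stand_short_end (a point): Middle of the base's upper edge at its -y end (y = -95 mm), by the short cheek, top 70 mm over the table. Its plain face, towards +y, is at y = -52.5 mm from the yoke's middle and has a blind window for the short pin: 15 mm wide, 47.5 to 65.5 mm over the table, 6 mm deep. Seated, the short pin's tip touches the window's end.
- rest: Low dark V rest that holds the roller at the start, foot 56 x 92 x 6 mm, fixed; origin under its centre, y along the roller.
- tumbler: Clear drinking glass, 83 mm across, 85 mm high, upright; origin under its centre. Bystander.
- open_bottle: Pale bottle without a cap, 43 mm across, 78 mm high; origin under its centre. Bystander.
- closed_bottle: Pale bottle with a ribbed cap, 46 mm across, 80 mm high; origin under its centre. Bystander.

How it is judged:
By the outcome, as a careful person would: the job done as asked, in the order asked, and still so for the second after the job is handed in, with the robot touching nothing.
It also fails if it takes over 48 s, if anything falls off the work surface, if the arm or the gripper's body presses on something with over 40 N, if the wrist force passes 120 N, or if a joint passes its speed limit or range.

## Robot

A 6-joint arm with a two-finger parallel gripper is mounted at the origin on a cart in front of the work surface, level with it; the furniture and walls round the work are solid. World frame = base frame: x ahead of the robot, y to its left, z up, the work surface at z = 0. Lengths are in m, angles in rad, forces in N, time in s.
With the tool pointing down it reaches from about 0.375 to 0.9 m from the base axis. Payload 3.1 kg.
Tool frame: the origin (TCP) lies on the centre line of the jaws, within the pads' length; the fingertips stand robot.tcp_to_tips ahead of it and the grasp point (between the pads) lies 3 mm ahead of it (robot.tcp_to_tips is the distance from the TCP to the fingertips, in m); z points along the fingers, y is the line along which they close (so a half turn about z gives the same grasp; the last joint's range is limited). The gripper opens to 87 mm and grips with 3 to 60 N. Pads are 19 mm wide; open, the fingers measure 117 mm over their backs; the gripper's body (75 mm by 190 mm) begins 51 mm behind the grasp point.
Start: joints at [-1.333, 0.527, 1.433, -0, 1.181, -0.178], TCP at [0.253, -0.571, 0.245] pointing down, gripper open.
Joint ranges: [-3.08, 3.08], [-0.75, 2.2], [0.22, 2.44], [-1.43, 4.57], [0, 2.65], [-2.85, 2.85]. Speed limits (rad/s): [2.79, 2.79, 3.14, 3.14, 3.14, 3.14].

## Interface

Orientations are given as a unit quaternion [x, y, z, w].
In Python, from rig import robot gives the robot as it stands. The module is installed in compiled form; this text tells all that it offers.
- The arm moves only by the shell command python3 -m jog 'ROWS' [FORCE]. ROWS is JSON, one flat list of numbers, 5 for each row, row after row: the finger opening in m, from 0 to 0.087, then the shift along the tool's x, y, z in m, then the turn about the tool's z in units of 10 degrees (1.0 is 10 degrees). In form: [claw, x, y, z, roll, claw, x, y, z, roll, ...]. A call has 1 to 20 rows; each row shifts and turns the commanded pose from where the row before left it, along the tool's axes as they then stand; what a row does not reach is not made up. A row lasts 1/8 s, in which the tool goes at most 62.5 mm and 10.7 degrees, less where a joint would pass 70% of its speed; a pose out of reach is approached as far as the arm can. A call with a gripper value outside its range is refused whole. The fingers move at their own pace and stop on an object; FORCE is the grip in N (left out, the last holds). Time passes only in rows, so rows that do not move let the fingers close. It gives the time, the measured TCP pose, the force, the opening and the grip force at its end, in the units of the state.
- robot.get_obs(): the state, without advancing time (a new reading comes with each control period).
- robot.camera(name): name is "side" or "top"; returns the picture (384x512x3 uint8, blue, green, red); there is no depth.
- robot.camera_model(name): a dict with "fx", "fy", "cx", "cy" (pixels), "distortion" ([k1, k2, p1, p2, k3] as OpenCV has them; the pictures are not rectified), "R" (3x3) and "t" (3): a world point X has camera coordinates R X + t. Camera axes: x right, y down, z forward; pixel columns grow to the right and rows downward; lengths in m; the calibration is good to about 2 mm. A picture is of the moment at which its call begins. camera_model takes no time and is no camera call.
- robot.hand_in(): hands the job in; it is judged then, once.
Trained networks look in the newest picture that a camera, given by its name, has taken for a name from the list of things; names that differ only in an ending like _2 or _b are one class to them, and where a whole thing is asked for, a point or a joint stands for the part that bears it (a point fixed in the world has none). Each returns a list of dicts, best first, with "conf" (0 to 1); they miss things now and then, are a little off and sometimes report something else, mostly with a low value. They report only what shows in the picture. A call takes as long as a camera call.
- robot.look_for(camera, label): "extent" ([centre column, centre row, width, height] in pixels, round what is visible of it).
- robot.outline_of(camera, label): "region" (384x512 bool, what is visible of it) and "extent" ([centre column, centre row, width, height] in pixels, round what is visible of it).
The state is a dict: "time": time; "q": joint angles; "joint_velocities": joint speeds; "joint_torque": joint torques, N m; "position": TCP position; "tool_rot": TCP orientation; "ft_force": force on the tool from outside, world axes, zero at the start; "moment": the same for the moment, N m; "grip_width": finger opening in m; "grip_force": force on a finger pad.
Only numpy, scipy, OpenCV 4.12 (cv2) and the standard library are available. Lean on these libraries where they do the work, as an engineer would, in place of code of your own. Each camera call takes 0.05 s, during which the arm holds its last target. There are 200 camera calls.

## Working session

There is one attempt and no reset: what is moved stays moved. The work goes in short steps, Python scripts to look and compute and a shell command to move; the robot and the scene stay as the last step left them, time stands still between calls to the robot, and variables do not carry over. Pictures are saved under pics/ and viewed, at most 10 in all, crops included, and the job is handed in when it is done.

```bash
mkdir -p pics
python3 - <<'E'
from rig import robot
import cv2,numpy as np
o=robot.get_obs();print({k:np.round(v,4).tolist() for k,v in o.items()},robot.tcp_to_tips)
a=robot.camera("side");b=robot.camera("top")
cv2.imwrite("pics/s0.png",a);cv2.imwrite("pics/t0.png",b)
for c in("side","top"):
  m=robot.camera_model(c);print(c,m['fx'],m['distortion'],(-np.array(m['R']).T@m['t']).round(3),np.round(m['R'],2).tolist())
  for l in("roller","stand","rest","short_pin","sprung_tip","stand_tall_end","stand_short_end","tumbler","open_bottle","closed_bottle"):
    print(l,[(np.round(d['extent']).tolist(),round(d['conf'],2)) for d in robot.look_for(c,l)[:2]])
E
```

```text
{'time': 0.0, 'q': [-1.3325, 0.5285, 1.4339, -0.0, 1.1814, -0.1785], 'joint_velocities': [0.0, -0.0004, 0.0004, -0.0006, 0.0002, 0.0017], 'joint_torque': [0.002, -44.0037, -17.6588, 0.0635, 0.0582, -0.0002], 'position': [0.2529, -0.5708, 0.2436], 'tool_rot': [0.9784, 0.2069, -0.0, -0.0011], 'ft_force': [-0.3464, 0.7703, 0.4652], 'moment': [-0.0181, 0.031, 0.0085], 'grip_force': 0.0, 'grip_width': 0.0871} 0.022
side 364.0705562951361 [-0.08257218  0.          0.          0.          0.        ] [0.484 0.673 0.661] [[-0.99, -0.11, 0.01], [-0.08, 0.66, -0.75], [0.07, -0.75, -0.66]]
roller [([293.0, 150.0, 19.0, 21.0], 0.56), ([267.0, 230.0, 45.0, 75.0], 0.19)]
stand [([267.0, 230.0, 48.0, 77.0], 0.64)]
rest [([292.0, 157.0, 28.0, 24.0], 0.77)]
short_pin [([295.0, 151.0, 18.0, 23.0], 0.68)]
sprung_tip []
stand_tall_end [([268.0, 230.0, 45.0, 79.0], 0.82)]
stand_short_end [([267.0, 232.0, 45.0, 72.0], 0.71)]
tumbler []
open_bottle [([228.0, 148.0, 15.0, 29.0], 0.91)]
closed_bottle [([171.0, 291.0, 26.0, 43.0], 0.68)]
top 359.06365377880434 [-0.0043554  0.         0.         0.         0.       ] [4.810e-01 1.000e-03 1.138e+00] [[-0.01, -1.0, 0.01], [-1.0, 0.01, -0.08], [0.08, -0.01, -1.0]]
roller [([330.0, 223.0, 36.0, 18.0], 0.86), ([164.0, 150.0, 23.0, 16.0], 0.68)]
stand [([231.0, 208.0, 61.0, 34.0], 0.87), ([327.0, 158.0, 19.0, 18.0], 0.58)]
rest [([330.0, 224.0, 32.0, 27.0], 0.65)]
short_pin [([231.0, 211.0, 61.0, 34.0], 0.73)]
sprung_tip [([231.0, 208.0, 62.0, 32.0], 0.34)]
stand_tall_end [([231.0, 210.0, 61.0, 28.0], 0.71)]
stand_short_end [([230.0, 208.0, 64.0, 38.0], 0.8)]
tumbler [([291.0, 143.0, 27.0, 25.0], 0.57)]
open_bottle [([329.0, 160.0, 19.0, 18.0], 0.66)]
closed_bottle [([164.0, 151.0, 23.0, 19.0], 0.67)]
```

Run:
```python
import cv2
a=cv2.imread("pics/t0.png")[120:270,140:390];cv2.imwrite("pics/t0c.png",cv2.resize(a,(800,480),interpolation=cv2.INTER_CUBIC))
a=cv2.imread("pics/s0.png")[110:320,150:350];cv2.imwrite("pics/s0c.png",cv2.resize(a,(570,600),interpolation=cv2.INTER_CUBIC))
```

```text
(no output)
```

View pics/t0c.png

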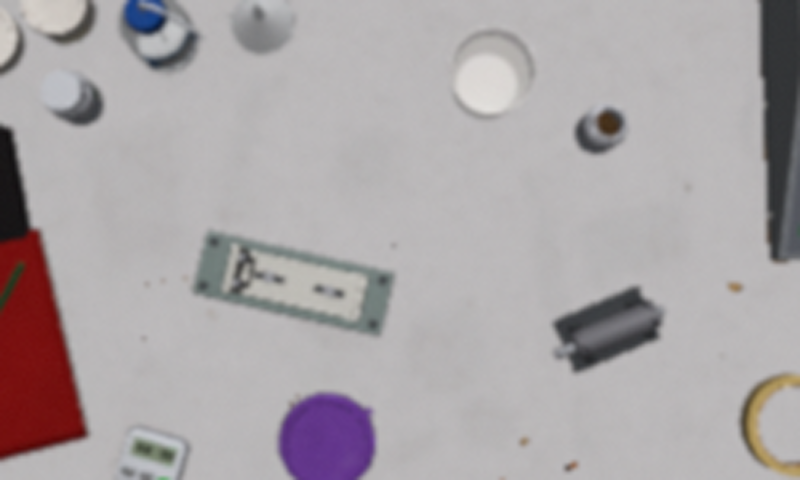

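View pics/s0c.png

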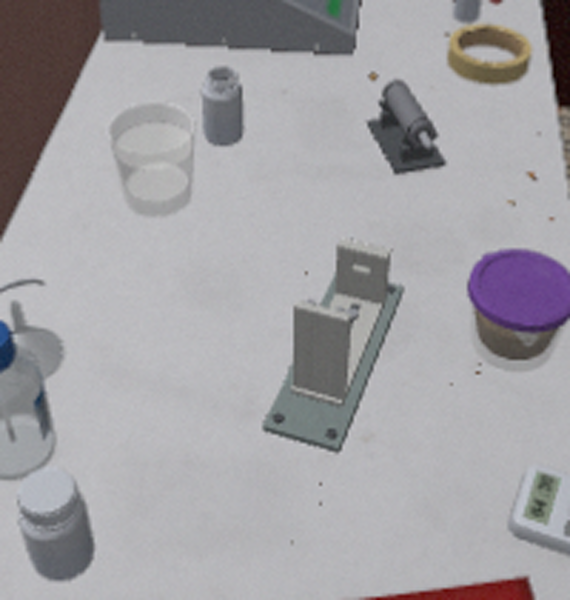

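```bash
cat > h.py <<'E'
from rig import robot
import numpy as np,cv2
def proj(c,X):
    m=robot.camera_model(c);K=np.array([[m['fx'],0,m['cx']],[0,m['fy'],m['cy']],[0,0,1]])
    return cv2.projectPoints(np.array(X,float).reshape(-1,1,3),cv2.Rodrigues(np.array(m['R']))[0],np.array(m['t'],float),K,np.array(m['distortion']))[0].reshape(-1,2)
def ray(c,px,z):
    m=robot.camera_model(c);K=np.array([[m['fx'],0,m['cx']],[0,m['fy'],m['cy']],[0,0,1]])
    u=cv2.undistortPoints(np.array(px,float).reshape(-1,1,2),K,np.array(m['distortion'])).reshape(-1,2)
    R=np.array(m['R']);C=-R.T@m['t'];d=np.c_[u,np.ones(len(u))]@R
    return C+d*((z-C[2])/d[:,2])[:,None]
E
python3 - <<'E'
from h import *
for l in("stand","roller","rest"):
  for c in("top","side"):
    robot.camera(c)
    for r in robot.outline_of(c,l)[:1]:
      R=r['region'].astype(np.uint8)
      pts=np.argwhere(R)[:,::-1].astype(np.float32)
      rect=cv2.minAreaRect(pts);z={'stand':.008,'roller':.042,'rest':.006}[l]
      print(l,c,r['conf'],len(pts),ray(c,[rect[0]],z).round(4),ray(c,cv2.boxPoints(rect),z).round(4).tolist())
a=cv2.imread("pics/t0.png")
print(a[208,201:262:3].tolist());print(a[190:230:2,204].tolist())
E
```

```text
stand top 0.6 1240 [[0.5046 0.081  0.008 ]] [[0.4933, 0.1804, 0.008], [0.5586, 0.1662, 0.008], [0.516, -0.0186, 0.008], [0.451, -0.0036, 0.008]]
stand side 0.59 1845 [[0.5082 0.0741 0.008 ]] [[0.5592, 0.1714, 0.008], [0.5342, -0.0687, 0.008], [0.4478, -0.0409, 0.008], [0.4873, 0.1892, 0.008]]
roller top 0.58 284 [[ 0.4549 -0.2187  0.042 ]] [[0.4475, -0.1627, 0.042], [0.4885, -0.2646, 0.042], [0.4624, -0.2748, 0.042], [0.4215, -0.1731, 0.042]]
roller side 0.75 247 [[ 0.4534 -0.2219  0.042 ]] [[0.4888, -0.2653, 0.042], [0.4632, -0.298, 0.042], [0.4202, -0.1812, 0.042], [0.4445, -0.1533, 0.042]]
rest top 0.57 271 [[ 0.4556 -0.2244  0.006 ]] [[0.465, -0.1714, 0.006], [0.5006, -0.2548, 0.006], [0.4462, -0.2774, 0.006], [0.411, -0.1942, 0.006]]
rest side 0.56 293 [[ 0.4601 -0.2111  0.006 ]] [[0.5095, -0.2237, 0.006], [0.4801, -0.2916, 0.006], [0.4119, -0.1988, 0.006], [0.4422, -0.1389, 0.006]]
[[123, 124, 117], [96, 97, 88], [122, 125, 112], [159, 164, 165], [134, 131, 131], [92, 94, 95], [171, 178, 180], [171, 175, 176], [156, 159, 160], [146, 149, 151], [182, 187, 190], [181, 187, 189], [181, 186, 188], [169, 174, 176], [181, 185, 187], [182, 188, 190], [182, 188, 190], [184, 190, 192], [126, 129, 121], [102, 103, 95], [117, 119, 110]]
[[184, 183, 186], [169, 169, 168], [138, 139, 134], [134, 135, 127], [125, 127, 117], [124, 127, 114], [122, 125, 113], [122, 125, 112], [121, 125, 112], [96, 97, 88], [103, 105, 95], [133, 134, 129], [182, 181, 184], [181, 181, 183], [178, 178, 182], [183, 182, 184], [183, 182, 185], [184, 183, 184], [184, 182, 184], [184, 183, 186]]
```

```bash
cat > fit.py <<'E'
from h import *
from scipy.optimize import minimize
S=4
def mask(c):
    a=cv2.imread({"top":"pics/t0.png","side":"pics/s0.png"}[c]).astype(float)
    a=cv2.resize(a,None,fx=S,fy=S,interpolation=cv2.INTER_LINEAR)
    return a
# edges: gradient-based fit of base rectangle (z=8mm) and cheek tops
def grad(c):
    g=cv2.GaussianBlur(mask(c)[...,2],(0,0),2.5)
    return np.hypot(cv2.Sobel(g,cv2.CV_64F,1,0),cv2.Sobel(g,cv2.CV_64F,0,1))
G={c:grad(c) for c in("top","side")}
def W(P,p):
    x,y,t=p; e=np.array([np.cos(t),np.sin(t)]);n=np.array([-np.sin(t),np.cos(t)])
    P=np.array(P,float);return np.c_[np.array([x,y])+P[:,:1]*e+P[:,1:2]*n,P[:,2]]
def seg(a,b,n=60):
    s=np.linspace(.05,.95,n)[:,None];return np.array(a)*(1-s)+np.array(b)*s
def score(c,P):
    q=(proj(c,P)+.5)*S-.5
    return cv2.remap(G[c],q[:,:1].astype(np.float32),q[:,1:].astype(np.float32),cv2.INTER_LINEAR).mean()
h=.032;l=.095;z=.008
E=dict(xp=seg((h,-l,z),(h,l,z)),xm=seg((-h,-l,z),(-h,l,z)),yp=seg((-h,l,z),(h,l,z)),ym=seg((-h,-l,z),(h,-l,z)))
def fit(cs,p0):
    use={"top":["xp","xm","yp","ym"],"side":["xm","yp","xp"]}
    f=lambda p:-sum(score(c,W(E[k],p)) for c in cs for k in use[c])
    best=min((minimize(f,np.array(p0)+np.array(d),method="Nelder-Mead",options=dict(initial_simplex=np.array(p0)+np.array(d)+np.array([[0,0,0],[.003,0,0],[0,.003,0],[0,0,.02]]))) for d in [(0,0,0),(.002,.002,.01),(-.002,-.002,-.01)]),key=lambda r:r.fun)
    return best.x,best.fun
p0=(.5046,.081,np.radians(-13))
if __name__=="__main__":
  for cs in(["top"],["side"],["top","side"]):
    x,f=fit(cs,p0);print(cs,x[:2].round(4),np.degrees(x[2]).round(2),round(f,1))
  # yoke offset: tall-cheek top (z=.106) and short-cheek top inner edge
  for c in("top","side"):
    x,_=fit([c],p0)
    for nm,y,zz in(("tall",.0525,.106),("short",-.0525,.070)):
      o=np.arange(-.016,.030,.0005);s=[score(c,W(seg((-.022,y+d,zz),(.022,y+d,zz)),x)) for d in o]
      i=[j for j in range(1,len(o)-1) if s[j]>s[j-1] and s[j]>=s[j+1]];print(c,nm,[(round(o[j]*1e3,1),round(s[j])) for j in i])
  a={}
  for c in("top","side"):
    x,_=fit([c],p0);im=mask(c).astype(np.uint8);im=cv2.resize(im,None,fx=2,fy=2)
    for k in E:
      for q in proj(c,W(E[k],x)): cv2.circle(im,tuple(int(v) for v in (q+.5)*S*2),1,(0,0,255),-1)
    u,v=(231,208) if c=="top" else (267,230)
    a[c]=im[(v-40)*8:(v+33)*8,(u-50)*8:(u+50)*8] if c=="top" else im[(v-42)*8:(v+31)*8+8*11,(u-30)*8:(u+30)*8]
  A=cv2.resize(a["top"],(430,314));B=cv2.resize(a["side"],(370,518))
  o=np.zeros((518,800,3),np.uint8);o[:314,:430]=A;o[:,430:]=B;cv2.imwrite("pics/fit.png",o)
E
python3 fit.py
```

```text
['top'] [0.504 0.082] -13.49 -206.5
['side'] [0.5033 0.0888] -13.58 -220.8Traceback (most recent call last):
  File "fit.py", line 31, in <module>
    x,f=fit(cs,p0);print(cs,x[:2].round(4),np.degrees(x[2]).round(2),round(f,1))
        ~~~^^^^^^^
  File "fit.py", line 26, in fit
    best=min((minimize(f,np.array(p0)+np.array(d),method="Nelder-Mead",options=dict(initial_simplex=np.array(p0)+np.array(d)+np.array([[0,0,0],[.003,0,0],[0,.003,0],[0,0,.02]]))) for d in [(0,0,0),(.002,.002,.01),(-.002,-.002,-.01)]),key=lambda r:r.fun)
  File "fit.py", line 26, in <genexpr>
    best=min((minimize(f,np.array(p0)+np.array(d),method="Nelder-Mead",options=dict(initial_simplex=np.array(p0)+np.array(d)+np.array([[0,0,0],[.003,0,0],[0,.003,0],[0,0,.02]]))) for d in [(0,0,0),(.002,.002,.01),(-.002,-.002,-.01)]),key=lambda r:r.fun)
              ~~~~~~~~^^^^^^^^^^^^^^^^^^^^^^^^^^^^^^^^^^^^^^^^^^^^^^^^^^^^^^^^^^^^^^^^^^^^^^^^^^^^^^^^^^^^^^^^^^^^^^^^^^^^^^^^^^^^^^^^^^^^^^^^^^^^^^^^^^^^^^^^^^^^^^^^^^^^^^^^^^^^
    res = _minimize_neldermead(fun, x0, args, callback, bounds=bounds,
                               **options)
    fxcc = func(xcc)
    fx = function(np.copy(x), *(wrapper_args + args))
  File "fit.py", line 25, in <lambda>
    f=lambda p:-sum(score(c,W(E[k],p)) for c in cs for k in use[c])
                ~~~^^^^^^^^^^^^^^^^^^^^^^^^^^^^^^^^^^^^^^^^^^^^^^^^
  File "fit.py", line 25, in <genexpr>
    f=lambda p:-sum(score(c,W(E[k],p)) for c in cs for k in use[c])
                    ~~~~~^^^^^^^^^^^^^
  File "fit.py", line 19, in score
    q=(proj(c,P)+.5)*S-.5
       ~~~~^^^^^
  File "h.py", line 4, in proj
    m=robot.camera_model(c);K=np.array([[m['fx'],0,m['cx']],[0,m['fy'],m['cy']],[0,0,1]])
ValueError: time passes only in moves, steps and waits
```

```bash
python3 -m jog '[0.087,0.0409,-0.0292,0,0, 0.087,0.0409,-0.0292,0,0, 0.087,0.0409,-0.0292,0,0, 0.087,0.0409,-0.0292,0,0, 0.087,0.0409,-0.0292,0,0, 0.087,0.0409,-0.0292,0,0, 0.087,0.0409,-0.0292,0,0, 0.087,0.0407,-0.0288,0,0, 0.087,0,0,0,-1, 0.087,0,0,0,-1, 0.087,0,0,0,-1, 0.087,0,0,0,-1, 0.087,0,0,0,-1, 0.087,0,0,0,-1, 0.087,0,0,0.02,-1, 0.087,0,0,0.02,-1, 0.087,0,0,0.02,-0.8, 0.087,0,0,0,0]' 55
```

```text
time: 3.95
position: [0.4568, -0.2253, 0.1835]
tool_rot: [0.561, 0.828, 0.0, -0.002]
ft_force: [-0.9, 0.3, -0.4]
grip_width: 0.087
grip_force: 0.0
```

```bash
sed -i 's/^import numpy.*/import numpy as np,cv2,functools\ncm=functools.cache(robot.camera_model)/; s/m=robot.camera_model(c)/m=cm(c)/' h.py; python3 fit.py
python3 - <<'E'
from h import *
for c in("top","side"):
  cv2.imwrite(f"pics/{c}1.png",robot.camera(c))
E
```

```text
['top'] [0.504 0.082] -13.49 -206.5
['side'] [0.5033 0.0888] -13.58 -220.8
['top', 'side'] [0.5024 0.0831] -13.49 -339.4
top tall [(np.float64(-6.0), 65), (np.float64(2.0), 48), (np.float64(15.5), 9), (np.float64(27.0), 52)]
top short [(np.float64(3.0), 31), (np.float64(22.0), 28), (np.float64(26.0), 30)]
side tall [(np.float64(-15.0), 27), (np.float64(-10.0), 21), (np.float64(-3.0), 62), (np.float64(14.0), 10), (np.float64(16.0), 10), (np.float64(23.5), 10), (np.float64(24.5), 10), (np.float64(25.5), 10), (np.float64(26.5), 10)]
side short [(np.float64(-11.5), 59), (np.float64(5.5), 30), (np.float64(11.5), 31), (np.float64(23.5), 11), (np.float64(25.0), 11), (np.float64(27.0), 11), (np.float64(29.0), 11)]
```

View pics/fit.png

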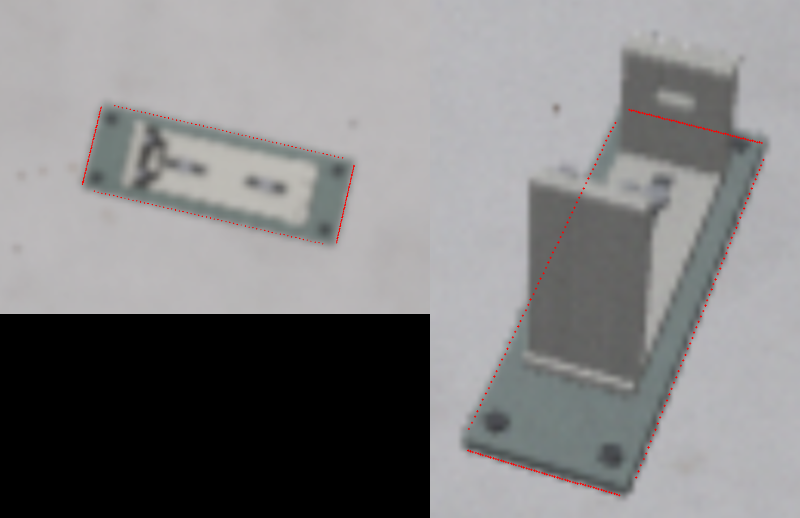

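Run:
```python
from h import *
t=np.radians(-13.49);n=np.array([-np.sin(t),np.cos(t)]);e=np.array([np.cos(t),np.sin(t)]);o=np.array([.504,.082])
def f(c,pts,z):
  p=[((x-430)/6.17+237,y/6.17+188) if c=="side" else (x/4.3+181,y/4.3+168) for x,y in pts]
  d=ray(c,p,z)[:,:2]-o;print(c,z,[((q@e*1e3).round(1),(q@n*1e3).round(1)) for q in d])
f("side",[(525,358),(632,388)],.008)
f("side",[(465,437),(630,487)],.008)
f("side",[(768,140)],.008)
f("side",[(528,180),(650,212)],.106)
f("side",[(530,165),(652,198)],.106)
f("side",[(624,48),(737,72)],.07)
f("side",[(624,38),(737,62)],.07)
f("side",[(658,98),(694,104)],.0655)
f("top",[(318,165),(305,225)],.07)
f("top",[(132,118),(122,180)],.106)
f("top",[(165,128),(150,190)],.106)
f("top",[(100,105),(85,188),(353,163),(337,243)],.008)
```

```text
side 0.008 [(np.float64(20.4), np.float64(54.4)), (np.float64(-21.7), np.float64(54.3))]
side 0.008 [(np.float64(28.4), np.float64(96.8)), (np.float64(-34.7), np.float64(97.5))]
side 0.008 [(np.float64(-34.9), np.float64(-89.9))]
side 0.106 [(np.float64(19.4), np.float64(56.9)), (np.float64(-24.6), np.float64(56.9))]
side 0.106 [(np.float64(21.2), np.float64(49.8)), (np.float64(-23.3), np.float64(50.3))]
side 0.07 [(np.float64(19.9), np.float64(-57.3)), (np.float64(-25.4), np.float64(-59.3))]
side 0.07 [(np.float64(21.7), np.float64(-62.9)), (np.float64(-23.9), np.float64(-64.9))]
side 0.0655 [(np.float64(0.2), np.float64(-39.4)), (np.float64(-13.8), np.float64(-41.0))]
top 0.07 [(np.float64(20.5), np.float64(-71.8)), (np.float64(-21.7), np.float64(-72.3))]
top 0.106 [(np.float64(22.5), np.float64(56.0)), (np.float64(-19.2), np.float64(52.8))]
top 0.106 [(np.float64(20.9), np.float64(33.0)), (np.float64(-21.5), np.float64(33.1))]
top 0.008 [(np.float64(29.0), np.float64(94.3)), (np.float64(-32.4), np.float64(90.7)), (np.float64(29.0), np.float64(-95.7)), (np.float64(-30.3), np.float64(-97.3))]
```

```bash
python3 -m jog '[0.087,0,0,0.04,0, 0.087,0,0,0.04,0, 0.087,0,0,0.035,0, 0.087,0,0,0.0235,0, 0.087,0,0,0,0, 0,0,0,0,0, 0,0,0,0,0, 0,0,0,0,0, 0,0,0,0,0, 0,0,0,0,0]' 55
```

```text
time: 5.3
position: [0.4577, -0.2259, 0.0462]
tool_rot: [0.56, 0.828, -0.0, 0.0]
ft_force: [0.5, 0.1, 0.7]
grip_width: 0.045
grip_force: 0.0
```

```bash
python3 -m jog '[0,0,0,0,0, 0,0,0,0,0, 0,0,0,0,0, 0,0,0,0,0]'; python3 -m jog '[0,0,0,-0.03,0,0,0,0,-0.04,0,0,0,0,-0.03,0,0,0,0,0,0]'
python3 - <<'E'
from h import *
a=robot.camera("side");b=robot.camera("top");cv2.imwrite("pics/s2.png",a)
cv2.imwrite("pics/s2c.png",cv2.resize(a[80:230,220:370],(600,600),interpolation=cv2.INTER_CUBIC))
E
```

```text
time: 5.8
position: [0.4563, -0.2262, 0.0461]
tool_rot: [0.559, 0.829, -0.001, -0.001]
ft_force: [-3.8, -2.5, 2.3]
grip_width: 0.0267
grip_force: 55.0
time: 6.3
position: [0.4587, -0.2267, 0.1479]
tool_rot: [0.56, 0.828, -0.0, 0.002]
ft_force: [0.0, -0.1, -1.7]
grip_width: 0.0265
grip_force: 55.0
```

View pics/s2c.png

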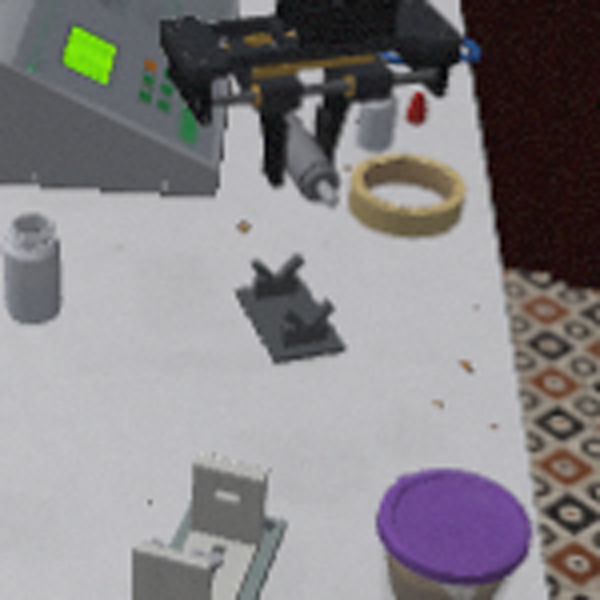

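```bash
python3 -m jog '[0,0.0415,0.0235,0,0,0,0.0415,0.0235,0,0,0,0.0415,0.0235,0,0,0,0.0415,0.0235,0,0,0,0.0415,0.0235,0,0,0,0.0415,0.0235,0,0,0,0,0,0,1,0,0,0,0,1,0,0,0,0,1,0,0,0,0,0.54,0,0,0,0,0,0,0,0,0,0]'
python3 - <<'E'
from h import *
o=robot.get_obs();q=o['tool_rot'];print(o['position'],q,np.degrees(2*np.arctan2(q[1],q[0])),o['ft_force'])
a=robot.camera("side");b=robot.camera("top");cv2.imwrite("pics/s3.png",a);cv2.imwrite("pics/t3.png",b)
A=cv2.resize(a[140:275,200:340],(600,579),interpolation=cv2.INTER_CUBIC);cv2.imwrite("pics/s3c.png",A)
print(proj("side",[o['position']]))
E
```

```text
time: 7.9
position: [0.495, 0.0578, 0.1451]
tool_rot: [0.785, 0.619, -0.001, -0.001]
ft_force: [0.7, 0.4, -0.9]
grip_width: 0.0267
grip_force: 55.0
[0.49504584 0.05778782 0.14507961] [ 7.85017783e-01  6.19472250e-01 -7.92449801e-04 -7.64802332e-04] 76.55526598881174 [ 0.69749602  0.35166958 -0.85234694]
[[275.29584897 182.0481356 ]]
```

View pics/s3c.png

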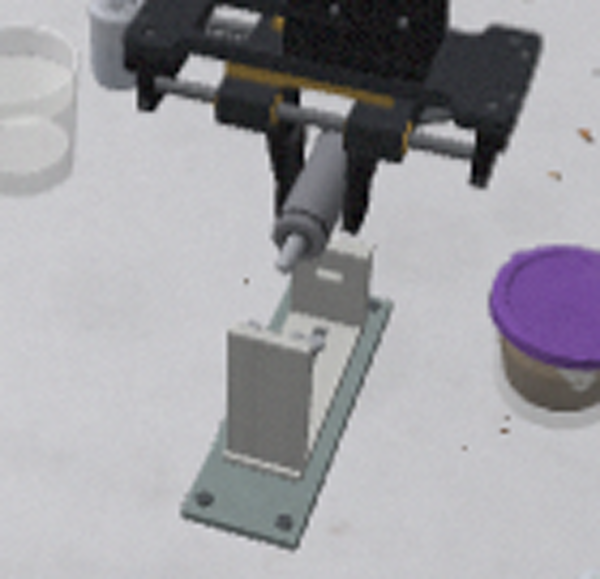

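```bash
cat >> h.py <<'E'
t_=np.radians(-13.49);n_=np.array([-np.sin(t_),np.cos(t_)]);e_=np.array([np.cos(t_),np.sin(t_)]);o_=np.array([.504,.082])
def sf(p):
    d=(np.atleast_2d(p)[:,:2]-o_)*1e3;return np.c_[d@e_,d@n_].round(1).tolist()
E
python3 - <<'E'
from h import *
g=lambda P:[(x/4.286+200,y/4.286+140) for x,y in P]
print("tcp",sf(robot.get_obs()['position']))
print("tip",sf(ray("side",g([(285,268)]),.141)))
print("cheek out top",sf(ray("side",g([(228,333),(308,352)]),.106)))
print("cheek in top",sf(ray("side",g([(230,322),(313,340)]),.106)))
print("short top",sf(ray("side",g([(294,237),(373,254)]),.07)))
b=cv2.imread("pics/t3.png");p=proj("top",[robot.get_obs()['position']])[0];print(p)
x,y=int(p[0]),int(p[1])
cv2.imwrite("pics/t3c.png",cv2.resize(b[y-40:y+40,x-70:x+40],(770,560),interpolation=cv2.INTER_CUBIC));print(x-70,y-40)
E
```

```text
tcp [[-2.7, -25.6]]
tip [[-4.0, 39.4]]
cheek out top [[18.3, 58.1], [-22.8, 56.8]]
cheek in top [[19.9, 50.5], [-22.7, 48.1]]
short top [[20.1, -59.1], [-25.6, -60.9]]
[236.5522365  210.18211558]
166 170
```

View pics/t3c.png

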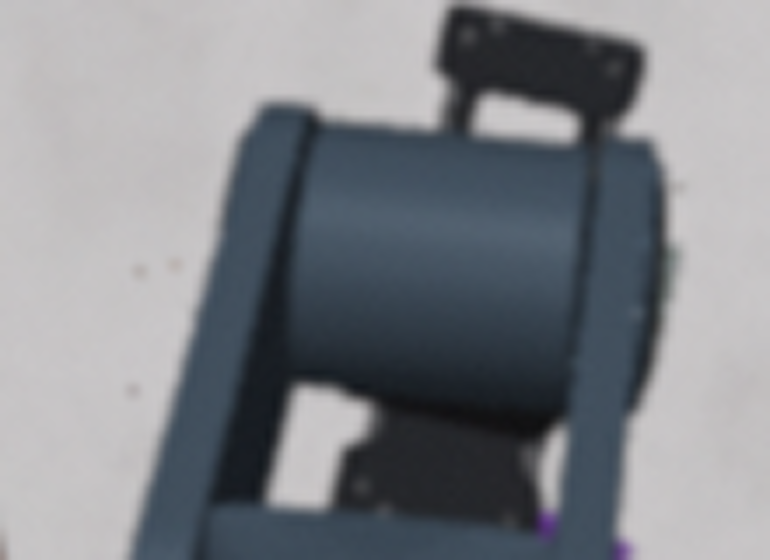

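```bash
python3 -m jog '[0,-0.004,0.0018,0,0,0,0,0,0.02,0,0,0,0,0.02,0,0,0,0,0.011,0,0,0,0,0,0,0,0,0,0,0]'
python3 - <<'E'
from h import *
o=robot.get_obs();print(sf(o['position']),o['ft_force']@np.r_[n_,0],o['ft_force'])
a=robot.camera("side");cv2.imwrite("pics/s4c.png",cv2.resize(a[160:275,220:320],(600,690),interpolation=cv2.INTER_CUBIC)[:600])
E
```

```text
time: 8.75
position: [0.497, 0.0534, 0.0955]
tool_rot: [0.785, 0.619, 0.0, 0.0]
ft_force: [0.2, -0.4, -1.2]
grip_width: 0.0265
grip_force: 55.0
[[-0.2, -29.5]] -0.37990035755574775 [ 0.15394519 -0.42760949 -1.24188886]
```

View pics/s4c.png

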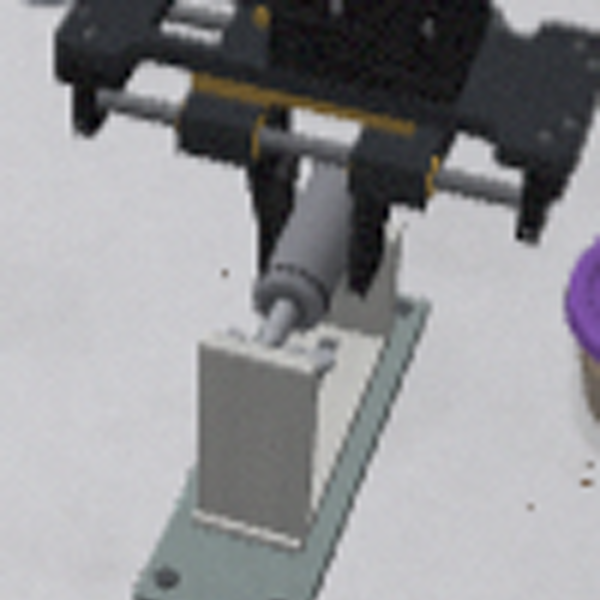

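```bash
python3 -m jog '[0,0.006,0,0,0,0,0.006,0,0,0,0,0,0,0,0]'; python3 -m jog '[0,0.002,0,0,0,0,0,0,0,0]';python3 -m jog '[0,0.002,0,0,0,0,0,0,0,0]';python3 -m jog '[0,0.002,0,0,0,0,0,0,0,0]'; python3 -c "
from h import *
o=robot.get_obs();print(sf(o['position']),o['ft_force'][:2]@n_,o['ft_force'][:2]@e_)"
```

```text
time: 9.18
position: [0.4996, 0.0651, 0.0953]
tool_rot: [0.785, 0.62, -0.0, 0.001]
ft_force: [-0.4, -4.2, -1.0]
grip_width: 0.0265
grip_force: 55.0
time: 9.43
position: [0.4999, 0.0666, 0.0951]
tool_rot: [0.785, 0.619, -0.0, 0.0]
ft_force: [-0.7, -4.8, -0.4]
grip_width: 0.0268
grip_force: 55.0
time: 9.68
position: [0.5002, 0.0682, 0.0951]
tool_rot: [0.785, 0.619, -0.001, 0.0]
ft_force: [-0.7, -6.9, 0.0]
grip_width: 0.0268
grip_force: 55.0
time: 9.93
position: [0.5006, 0.0697, 0.0951]
tool_rot: [0.785, 0.619, -0.001, 0.001]
ft_force: [-1.1, -9.7, 0.3]
grip_width: 0.0263
grip_force: 55.0
[[-0.5, -12.8]] -9.643309415883243 1.1900234679371315
```

```bash
python3 -m jog '[0,0,0.002,0,0,0,0,0,0,0]'|sed -n '2p;4p'; python3 -m jog '[0,0,0.001,0,0,0,0,0,0,0]'|sed -n '2p;4p';python3 -m jog '[0,0,-0.003,0,0,0,0,-0.001,0,0,0,0,0,0,0]'|sed -n '2p;4p';python3 -m jog '[0,0,-0.001,0,0,0,0,0,0,0]'|sed -n '2p;4p'; python3 -m jog '[0,0,-0.001,0,0,0,0,0,0,0]'|sed -n '2p;4p'; python3 -c "
from h import *
o=robot.get_obs();print(sf(o['position']),o['ft_force'][:2]@n_,o['ft_force'][:2]@e_)"
```

```text
position: [0.5011, 0.0693, 0.0948]
ft_force: [-2.7, -8.7, 0.5]
position: [0.5015, 0.0692, 0.0947]
ft_force: [-2.6, -8.2, 0.0]
position: [0.5002, 0.0697, 0.0951]
ft_force: [-0.3, -8.3, -0.5]
position: [0.4994, 0.0699, 0.0951]
ft_force: [0.4, -8.2, -1.1]
position: [0.4984, 0.0701, 0.0951]
ft_force: [-0.5, -8.4, -1.0]
[[-2.6, -12.9]] -8.289468710113585 1.476034041671937
```

```bash
python3 -m jog '[0,0,0.0017,0,0,0,0.002,0,0,0,0,0.002,0,0,0,0,0,0,0,0]'; python3 -m jog '[0,0.002,0,0,0,0,0,0,0,0]'|sed -n '2p;4p'; python3 -m jog '[0,0.0015,0,0,0,0,0,0,0,0]'; python3 -c "
from h import *
o=robot.get_obs();print(sf(o['position']),o['ft_force'][:2]@n_,o['ft_force'][:2]@e_)"
```

```text
time: 11.8
position: [0.4995, 0.0731, 0.0949]
tool_rot: [0.785, 0.62, -0.002, 0.001]
ft_force: [-3.3, -11.4, -1.0]
grip_width: 0.0264
grip_force: 55.0
position: [0.4999, 0.0747, 0.0948]
ft_force: [-1.7, -14.3, 0.1]
time: 12.3
position: [0.5002, 0.0758, 0.0949]
tool_rot: [0.785, 0.62, -0.003, 0.001]
ft_force: [-2.4, -15.7, 0.1]
grip_width: 0.0267
grip_force: 55.0
[[-2.3, -7.0]] -15.803165610403353 1.3329256380516168
```

```bash
python3 -m jog '[0,0.0004,0.001,0,0,0,0,0,0.005,0,0,0,0,0.005,0,0,0,0,0,0]'|sed -n '2,4p'; python3 -m jog '[0,0,0,0.005,0,0,0,0,0.005,0,0,0,0,0,0]'|sed -n '2p;4p';python3 -m jog '[0,0,0,0.004,0,0,0,0,0.004,0,0,0,0,0,0]'|sed -n '2p;4p'; python3 -c "
from h import *
o=robot.get_obs();print(sf(o['position']),o['ft_force'][:2]@n_,o['ft_force'][:2]@e_)"
```

```text
position: [0.5008, 0.0759, 0.0847]
tool_rot: [0.785, 0.62, -0.003, 0.0]
ft_force: [-2.9, -15.4, 0.2]
position: [0.5008, 0.076, 0.0747]
ft_force: [-2.7, -16.3, -0.3]
position: [0.5008, 0.076, 0.0668]
ft_force: [-3.4, -16.1, 1.1]
[[-1.7, -6.6]] -16.447119901555624 0.4051296975960259
```

```bash
python3 -m jog '[0,0,0,0.004,0,0,0,0,0.003,0,0,0,0,0,0]'|sed -n '2,4p'; python3 -m jog '[0,0,0,0.001,0,0,0,0,0,0]'|sed -n '2p;4p';python3 -m jog '[0,0,0,0.001,0,0,0,0,0,0]'|sed -n '2p;4p'
```

```text
position: [0.5009, 0.0761, 0.0599]
tool_rot: [0.785, 0.62, -0.003, 0.0]
ft_force: [-3.8, -15.4, 1.3]
position: [0.5009, 0.0761, 0.0591]
ft_force: [-3.8, -15.8, 3.1]
position: [0.5009, 0.0761, 0.0581]
ft_force: [-3.7, -16.7, 2.3]
```

```bash
python3 -m jog '[0,0,0,0.0007,0,0,0,0,0,0]'|sed -n '2p;4p';python3 -m jog '[0,0,0,0.0007,0,0,0,0,0,0]'|sed -n '2p;4p'
```

```text
position: [0.5009, 0.0761, 0.0574]
ft_force: [-3.4, -16.0, 2.7]
position: [0.5009, 0.0761, 0.0567]
ft_force: [-4.3, -15.0, 1.7]
```

```bash
python3 -m jog '[0,0,0,0.0007,0,0,0,0,0,0]'|sed -n '2p;4p';python3 -m jog '[0,0,0,0.0007,0,0,0,0,0,0]'|sed -n '2p;4p'
python3 - <<'E'
from h import *
print(sf(robot.get_obs()['position']),robot.get_obs()['moment'])
a=robot.camera("side");cv2.imwrite("pics/s5c.png",cv2.resize(a[170:270,220:320],(600,600),interpolation=cv2.INTER_CUBIC)[:600])
E
```

```text
position: [0.5009, 0.0761, 0.0561]
ft_force: [-3.7, -16.5, 3.6]
position: [0.501, 0.0761, 0.0555]
ft_force: [-3.6, -16.3, 4.0]
[[-1.6, -6.4]] [-2.28368593  0.47936093  0.0241689 ]
```

View pics/s5c.png

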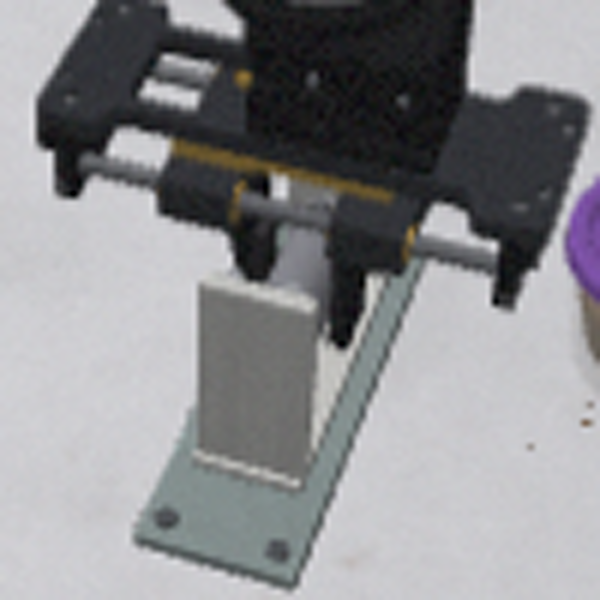

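```bash
python3 -m jog '[0,0,0,-0.002,0,0,0,0,0,0]'|sed -n '2p;4p';python3 -m jog '[0,0,0,-0.001,0,0,0,0,0,0]'|sed -n '2p;4p'; python3 -m jog '[0,-0.002,0,0,0,0,0,0,0,0]'|sed -n '2p;4p'; python3 -m jog '[0,-0.0015,0,0,0,0,0,0,0,0]'|sed -n '2p;4p';  python3 -m jog '[0,-0.0015,0,0,0,0,0,0,0,0]'|sed -n '2p;4p'; python3 -c "
from h import *
o=robot.get_obs();print(sf(o['position']),o['ft_force'][:2]@n_,o['ft_force'][:2]@e_,o['time'])"
```

```text
position: [0.5008, 0.0761, 0.0573]
ft_force: [-3.2, -16.1, -0.2]
position: [0.5008, 0.0761, 0.058]
ft_force: [-3.0, -16.7, -1.2]
position: [0.5004, 0.0744, 0.058]
ft_force: [-2.0, -13.2, -0.4]
position: [0.5001, 0.0732, 0.058]
ft_force: [-2.6, -11.6, -0.4]
position: [0.4999, 0.0721, 0.058]
ft_force: [-2.5, -11.1, -1.0]
[[-1.7, -10.6]] -11.413928107727061 0.12529787405077877 16.725
```

```bash
python3 -m jog '[0,-0.0015,0,0,0,0,0,0,0,0]'|sed -n '2p;4p'; python3 -m jog '[0,-0.0015,0,0,0,0,0,0,0,0]'|sed -n '2p;4p';  python3 -m jog '[0,-0.001,0,0,0,0,0,0,0,0]'|sed -n '2p;4p'; python3 -m jog '[0,-0.001,0,0,0,0,0,0,0,0]'; python3 -c "
from h import *
o=robot.get_obs();print(sf(o['position']),o['ft_force'][:2]@n_,o['ft_force'][:2]@e_,o['time'])"
```

```text
position: [0.4996, 0.0709, 0.058]
ft_force: [-2.8, -9.1, -1.1]
position: [0.4993, 0.0697, 0.058]
ft_force: [-2.0, -8.2, 0.0]
position: [0.4991, 0.069, 0.058]
ft_force: [-2.3, -7.2, -0.7]
time: 17.73
position: [0.4989, 0.0682, 0.058]
tool_rot: [0.785, 0.619, -0.001, -0.0]
ft_force: [-1.8, -7.1, -0.8]
grip_width: 0.0267
grip_force: 55.0
[[-1.7, -14.6]] -7.3537918815817225 -0.06241107010393899 17.725
```

```bash
python3 -m jog '[0,-0.001,0,0,0,0,0,0,0,0]'|sed -n '2p;4p'; python3 -m jog '[0,-0.001,0,0,0,0,0,0,0,0]'|sed -n '2p;4p'; python3 -m jog '[0,-0.001,0,0,0,0,0,0,0,0]'|sed -n '2p;4p'; python3 -c "
from h import *
o=robot.get_obs();print(sf(o['position']),o['ft_force'][:2]@n_,o['ft_force'][:2]@e_,o['time'])"
```

```text
position: [0.4989, 0.0678, 0.058]
ft_force: [-1.9, -3.0, -0.5]
position: [0.4989, 0.0676, 0.0581]
ft_force: [-2.0, -0.1, -1.9]
position: [0.4989, 0.0674, 0.0581]
ft_force: [-0.2, 5.7, -3.6]
[[-1.6, -15.4]] 5.4910930948589325 -1.4872320234880025 18.475
```

```bash
python3 -m jog '[0,0.001,0,0,0,0,0,0,0,0]'|sed -n '2p;4p'; python3 -m jog '[0,0,0,0.0005,0,0,0,0,0,0]'|sed -n '2p;4p'; python3 -m jog '[0,0,0,0.0005,0,0,0,0,0,0]'|sed -n '2p;4p';python3 -m jog '[0,0,0,0.0005,0,0,0,0,0,0]'|sed -n '2p;4p'
```

```text
position: [0.4989, 0.0675, 0.0581]
ft_force: [-2.0, 2.5, -2.8]
position: [0.499, 0.0674, 0.058]
ft_force: [-2.1, 3.6, 0.1]
position: [0.499, 0.0674, 0.0578]
ft_force: [-2.7, 4.8, 3.7]
position: [0.4991, 0.0674, 0.0576]
ft_force: [-4.1, 4.8, 6.4]
```

```bash
python3 -m jog '[0,0.001,0,-0.0007,0,0,0,0,0,0]'|sed -n '2p;4p'; python3 -m jog '[0,0,0,0,0,0,0,0,0,0]' 4; python3 -m jog '[0.04,0,0,0,0,0.04,0,0,0,0,0.06,0,0,0,0,0.06,0,0,0,0]'
```

```text
position: [0.4994, 0.0676, 0.0577]
ft_force: [-3.0, -1.0, 3.6]
time: 19.98
position: [0.4997, 0.0676, 0.0574]
tool_rot: [0.785, 0.619, -0.0, 0.0]
ft_force: [-3.3, -3.0, 2.4]
grip_width: 0.0278
grip_force: 4.0
time: 20.48
position: [0.5002, 0.0681, 0.0575]
tool_rot: [0.785, 0.619, 0.0, 0.0]
ft_force: [0.2, 0.6, 0.4]
grip_width: 0.0526
grip_force: 0.0
```

```bash
python3 -m jog '[0.06,0,0,-0.02,0,0.06,0,0,-0.04,0,0.06,0,0,-0.05,0,0.06,0,0,-0.05,0,0.06,-0.055,0,0,0,0.06,-0.055,0,0,0,0.06,-0.055,0,0,0,0.06,-0.055,0,0,0,0.06,-0.055,0,0,0,0.06,0,0,0,0]' | sed -n '1,4p'
python3 - <<'E'
from h import *
a=robot.camera("side");b=robot.camera("top");cv2.imwrite("pics/s6.png",a);cv2.imwrite("pics/t6.png",b)
A=cv2.resize(a[180:270,225:310],(400,424),interpolation=cv2.INTER_CUBIC);B=cv2.resize(b[180:240,190:270],(400,300),interpolation=cv2.INTER_CUBIC)
o=np.zeros((424,800,3),np.uint8);o[:,:400]=A;o[:300,400:]=B;cv2.imwrite("pics/f6.png",o)
E
```

```text
time: 21.72
position: [0.4353, -0.2033, 0.2177]
tool_rot: [0.787, 0.617, 0.0, 0.001]
ft_force: [-0.4, 0.8, -0.3]
```

View pics/f6.png

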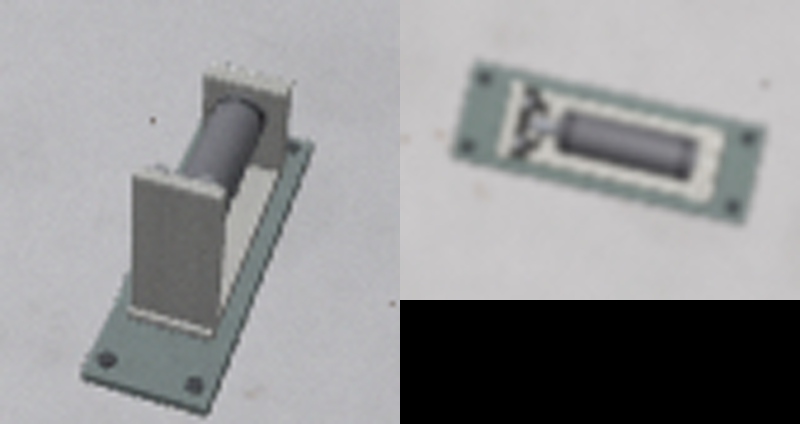

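```bash
python3 -c "
from rig import robot
print(robot.hand_in())"
```

```text
the job is handed in; nothing more can be done
None
```

The roller is back in the stand and the job is handed in. The final pictures show it between the cheeks, and I felt solid stops at the window's end and at seat height; I judged level by touch and eye only. The stand saw at most about 17 N, and I finished at about 22 s of the 48 s allowed, with the gripper clear of the stand.

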